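# Pin and press a wooden handle half onto a tool's tang

## Robot

A 6-joint arm with a two-finger parallel gripper is mounted at the origin on the work surface. World frame = base frame: x ahead of the robot, y to its left, z up, the work surface at z = 0. Lengths are in m, angles in rad, forces in N, time in s.
With the tool pointing down it reaches from about 0.35 to 0.975 m from the base axis. Payload 4.9 kg.
Tool frame: the origin (TCP) lies on the mounting face of the last link; the fingertips stand 173 mm ahead of it and the grasp point (between the pads) lies ctrl.pinch_z ahead of it (ctrl.pinch_z is the distance from the TCP to the grasp point, in m); z points along the fingers, y is the line along which they close (so a half turn about z gives the same grasp; the last joint's range is limited). The gripper opens to 85 mm and grips with 20 to 120 N. Pads are 22 mm wide; open, the fingers measure 114 mm over their backs; the gripper's body (76 mm by 85 mm) begins 54 mm behind the grasp point. The pads swing forward as they close: fully open they stand 13 mm farther back than shut.
Start: joints at [-1.407, 0.053, 1.613, -0, 1.476, -0.119], TCP at [0.174, -0.6, 0.405] pointing down, gripper open.
Joint ranges: [-3.01, 3.01], [-1.01, 2.22], [0.06, 2.58], [-1.02, 4.17], [0.09, 2.62], [-3.14, 3.14]. Speed limits (rad/s): [2.57, 2.57, 3.14, 3.14, 3.14, 3.14].

## Interface

Orientations are given as a rotation vector (axis times angle).
In Python, from station import telemetry, eyes, ctrl gives the robot as it stands.
- The arm moves only by the tool apply_moves, never from a script. Its argument "plan" is a list of rows, each a list of 5 numbers: the finger opening in m, from 0 to 0.0854, then the shift along the tool's x, y, z in m, then the turn about the tool's z in rad. In form: [[jaw, x, y, z, roll], ...]. A call has 1 to 12 rows; each row is the pose to reach, as a shift and turn from the pose commanded when the call began, along the tool's axes at that moment; what a row does not reach only later rows make up. A row lasts 1/12 s, in which the tool goes at most 41.7 mm and 7.16 degrees, less where a joint would pass 70% of its speed; a pose out of reach is approached as far as the arm can. A call with a gripper value outside its range is refused whole. The fingers move at their own pace and stop on an object; "newtons" is the grip in N (left out, the last holds). Time passes only in rows, so rows that repeat a pose let the fingers close. It gives the time, the measured TCP pose, the force, the opening and the grip force at its end, in the units of the state.
- telemetry.get_obs(): the state, without advancing time (a new reading comes with each control period).
- eyes.get_image(name): name is "scene" or "top"; returns a dict with "img" (400x640x3 uint8, blue, green, red), "range_z" (400x640 float32, m along the optical axis (not along the pixel's ray), 0 where there is no reading), "K" (3x3 intrinsics, pixels), "pose" (4x4, takes a point from camera to world coordinates). Camera axes: x right, y down, z forward; pixel columns grow to the right and rows downward; lengths in m; the calibration is good to about 2 mm. A picture is of the moment at which its call begins.
- ctrl.finish_job(): hands the job in; it is judged then, once.
Trained networks look in a picture, given as the dict that the camera call returned (one of the last four; its "shot" number tells which), for a name from the list of things; names that differ only in an ending like _2 or _b are one class to them, and where a whole thing is asked for, a point or a joint stands for the part that bears it (a point fixed in the world has none). Each returns a list of dicts, best first, with "confidence" (0 to 1); they miss things now and then, are a little off and sometimes report something else, mostly with a low value. They report only what shows in the picture. A call takes as long as a camera call. They do not tell look-alikes from the thing itself.
- eyes.search_frame(thing, picture): "box" ([left, top, right, bottom] in pixels, round what is visible of it).
- eyes.outline_of(thing, picture): "region" (400x640 bool, what is visible of it) and "box" ([left, top, right, bottom] in pixels, round what is visible of it).
- eyes.tip_of(thing, picture): "point" ([column, row] in pixels: a listed point, or the origin of a listed thing).
The state is a dict: "t": time; "q": joint angles; "dq": joint speeds; "effort": joint torques, N m; "tool_pos": TCP position; "tool_rot": TCP orientation; "contact_force": force on the tool from outside, world axes, zero at the start; "wrist_torque": the same for the moment, N m; "opening": finger opening in m; "grip_force": force on a finger pad.
Only numpy, scipy, OpenCV 4.12 (cv2) and the standard library are available. Lean on these libraries where they do the work, as an engineer would, in place of code of your own. Each camera call takes 0.05 s, during which the arm holds its last target. There are 200 camera calls.

## Task

Take the loose brass pin out of the little blue rack and put it down through the hole in the steel tang on the gluing block, as deep as it goes. Then pick up the loose wooden handle half, bring it over the pin until it drops on, lined up lengthwise with the tang and flat on it, and press it firmly down. Finish with the gripper still holding the handle half and pressing it down as if the glue were setting, and leave the punches and all the other things on the bench where they are.

Things in the scene. Friction and masses are not known exactly. Their poses are not given: they have to be found in the camera images.
- block: Fixed gluing block: dark wood 180 x 64 x 40 mm, length along x, a bright steel tool flat on top. Its tang, 136 x 36 x 5 mm, is centred on the block, long edges along x, upper face 45 mm above the bench; a blade 80 mm wide runs out beyond the +x end under a black clamp bar (x = 74 to 92 mm) whose screws reach 59 mm above the bench. Origin: centre of the block's underside, on the bench.
- tang_hole (a point): Centre of the mouth of the round hole in the middle of the tang, at its upper face, 45 mm above the bench; axes as the block's (z up). Hole 11.4 mm across, with a 1.5 mm countersink, straight down through the tang into the wood, blind, 28 mm deep in all: the pin, fully in, stands 12 mm proud.
- pin: Loose brass pin, plain round bar 10 mm across, 40 mm long, both ends bevelled 2 mm, about 27 g. Standing loosely (may lean by up to 6 degrees) in one of the three holes of the rack, 22 mm of it showing. Origin: centre of its lower end; z along it, up.
- pin_top (a point): Centre of the pin's upper end, 40 mm from its origin.
- rack: Small blue-painted wooden rack, fixed, 170 x 70 x 45 mm, its length along its x. Three holes of 11.5 mm, 18 mm deep, along its middle line at x = -50, 0 and 50 mm; the pin and the two punches stand in them in any order. Origin: centre of its underside, on the bench.
- handle_half: Loose wooden handle half, a brown slab 130 x 36 x 24 mm, length along x, same both ways round, about 80 g, flat on the cork mat, drilled face down. In the middle of its underside, unseen from above, is a blind hole 12 mm across, 16 mm deep, with a 2 mm countersink, that goes over the pin. Origin: centre of the underside, at that hole's mouth; z up.
- mat: Cork mat, fixed, 190 x 110 x 4 mm, under the handle half. Origin: centre of its underside.
- punch_a: Bystander: steel punch with knurled grip, 14 mm across, standing in the rack; 78 mm long, 60 mm of it above the rack, so 105 mm above the bench. Origin: centre of its lower end.
- punch_b: Bystander: a second such punch. Origin: centre of its lower end.
- glue: Bystander: glue jar with red lid, 54 mm across, 90 mm tall. Origin: centre of its underside.
- spray: Bystander: white bottle, 56 mm across, 125 mm tall. Origin: centre of its underside.
- mallet: Bystander: lying mallet with white head and wooden handle, 225 mm long, 48 mm high. Origin: on the bench under its handle, head towards +x.
- awl: Bystander: lying awl with wooden handle, 150 mm long, 32 mm high. Origin: on the bench under the handle, point towards +x.
- sander: Bystander: cork sanding block 90 x 55 x 32 mm. Origin: centre of its underside.
Not all that is in view belongs to the job. What is shaped like the handle_half but orange is not meant.

How it is judged:
On the way, in this order (a step that is already met when the one before it is completed fails the run):
1. the brass pin stands in the tang's hole, at least 22 mm deep, let go, the handle half not yet over it (horizontal distance between pin and tang_hole below 0.004 m and z of pin in the frame of tang_hole below -0.022 m and angle between pin's own z axis and vertical below 0.15 rad and contact force between the fingers and pin below 0.1 N and horizontal distance between handle_half and tang_hole above 0.05 m), for 0.2 s.
2. the handle half has dropped over the pin, its underside within 6 mm of the tang (horizontal distance between each of pin, handle_half and tang_hole below 0.004 m and z of pin in the frame of tang_hole below -0.022 m and angle between pin's own z axis and vertical below 0.15 rad and z of handle_half in the frame of tang_hole between -0.003 and 0.006 m), for 0.1 s.
At the end, for the whole second after the job is handed in: Pin upright in the hole, 22 mm deep or more; handle half within 4 mm of the hole's centre, underside within 2 mm of the tang, level (0.05 rad), in line with the tang (0.1 rad), touched by the gripper and pressed on the tang with over 4 N; bystanders within 30 mm of their starts (horizontal distance between each of pin, handle_half and tang_hole below 0.004 m and z of pin in the frame of tang_hole below -0.022 m and angle between pin's own z axis and vertical below 0.15 rad and z of handle_half in the frame of tang_hole between -0.003 and 0.002 m and angle between handle_half's own z axis and vertical below 0.05 rad and angle between the x axis of handle_half and the x axis of block, either way round below 0.1 rad and contact force between handle_half and block above 4 N and contact force between the fingers and handle_half above 2 N and distance of each of punch_a, punch_b, glue, spray, mallet, awl, sander from where it was at the start of the episode below 0.03 m); the arm keeps its last pose, push and grip.
It fails at once if a bystander is moved by more than 30 mm (distance of any of punch_a, punch_b, glue, spray, mallet, awl, sander from where it was at the start of the episode above 0.03 m).
It also fails if it takes over 61 s, if anything falls off the work surface, if the arm or the gripper's body presses on something with over 40 N, if the wrist force passes 120 N, or if a joint passes its speed limit or range.

## Working session

There is one attempt and no reset: what is moved stays moved. The work goes in short steps, Python scripts to look and compute and a tool call to move; the robot and the scene stay as the last step left them, time stands still between calls to the robot, and variables do not carry over. Pictures are saved under pics/ and viewed, at most 10 in all, crops included, and the job is handed in when it is done.

Besides the shell and the picture viewer there is one more tool, called after "Request:" as name([rows], argument=value, ...), one row to a line, values as JSON. apply_moves: Moves the arm, as the interface text tells. Its arguments: {"type":"object","properties":{"plan":{"type":"array","items":{"type":"array","items":{"type":"number"}}},"newtons":{"type":"number"}},"required":["plan"]}

```bash
ls; mkdir -p pics; cat > h.py <<'E'
import numpy as np, cv2
from station import telemetry, eyes, ctrl
from scipy.spatial.transform import Rotation as R
def world(p, mask=None, uv=None):
    K=p["K"];T=p["pose"];z=p["range_z"]
    if uv is None:
        v,u=np.nonzero(mask&(z>0))
    else:
        u,v=[np.atleast_1d(a).astype(int) for a in uv]
    d=z[v,u]; c=np.stack([(u-K[0,2])/K[0,0]*d,(v-K[1,2])/K[1,1]*d,d],1)
    return c@T[:3,:3].T+T[:3,3]
def ray_at_z(p,u,v,zz):
    K=p["K"];T=p["pose"]
    d=T[:3,:3]@np.array([(u-K[0,2])/K[0,0],(v-K[1,2])/K[1,1],1]);o=T[:3,3]
    return o+d*(zz-o[2])/d[2]
E
python3 - <<'E'
from h import *
print(ctrl.pinch_z, telemetry.get_obs())
for n in ("top","scene"):
    p=eyes.get_image(n); cv2.imwrite(f"pics/{n}0.png",p["img"])
    print(n,p["pose"][:3,3],p["pose"][:3,2])
    for t in ("block","pin","rack","handle_half","punch_a","mat"):
        for r in eyes.search_frame(t,p)[:3]: print(t,round(r["confidence"],2),np.round(r["box"]))
    for t in ("tang_hole","pin_top"):
        for r in eyes.tip_of(t,p)[:3]: print(t,round(r["confidence"],2),np.round(r["point"],1))
E
```

```text
pics
0.1547 {'t': 0.0, 'q': array([-1.40700258e+00,  5.33685578e-02,  1.61427101e+00,  2.29354255e-06,
        1.47600210e+00, -1.19001848e-01]), 'dq': array([-2.43544381e-03, -1.35664955e-03,  6.21809550e-04, -1.14362230e-05,
       -1.90661066e-03, -7.72368270e-05]), 'effort': array([-1.80806852e-03, -3.93682086e+01, -3.70176744e+01, -2.79181168e-04,
        6.88008178e-03,  1.15631698e-05]), 'tool_pos': array([ 0.17435747, -0.59991523,  0.40346914]), 'tool_rot': array([-3.10821142e+00, -4.42446506e-01,  6.84473065e-05]), 'contact_force': array([ 0.62853132,  0.22610803, -0.22006803]), 'wrist_torque': array([-0.00942608, -0.02010007, -0.04798216]), 'grip_force': 0.0, 'opening': 0.08549272847871603}
top [ 0.39328305 -0.05847095  1.64611745] [ 0.07962488  0.00206317 -0.99682276]
block 0.63 [269. 161. 318. 235.]
rack 0.79 [230. 179. 259. 228.]
rack 0.44 [433. 184. 460. 254.]
handle_half 0.95 [396. 251. 416. 294.]
handle_half 0.83 [468. 207. 507. 245.]
handle_half 0.78 [374. 186. 385. 224.]
mat 0.62 [360. 176. 402. 233.]
tang_hole 0.98 [298.9 206.8]
pin_top 0.25 [239.3 219.8]
scene [1.49082363 0.88156103 1.00345363] [-0.59724652 -0.57461508 -0.559566  ]
block 0.74 [315. 199. 362. 244.]
rack 0.73 [360. 224. 414. 266.]
handle_half 0.95 [259. 217. 298. 239.]
handle_half 0.72 [332. 163. 355. 183.]
handle_half 0.61 [301. 149. 321. 166.]
mat 0.8 [258. 175. 315. 204.]
tang_hole 0.68 [339. 214.]
pin_top 0.43 [385.5 233.8]
```

```bash
python3 - <<'E'
import cv2
a=cv2.imread("pics/top0.png")
cv2.imwrite("pics/top0c.png",cv2.resize(a[130:330,210:530],(800,500),interpolation=cv2.INTER_CUBIC))
a=cv2.imread("pics/scene0.png")
cv2.imwrite("pics/scene0c.png",cv2.resize(a[130:290,230:486],(800,500),interpolation=cv2.INTER_CUBIC))
E
```

```text
(no output)
```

View pics/top0c.png

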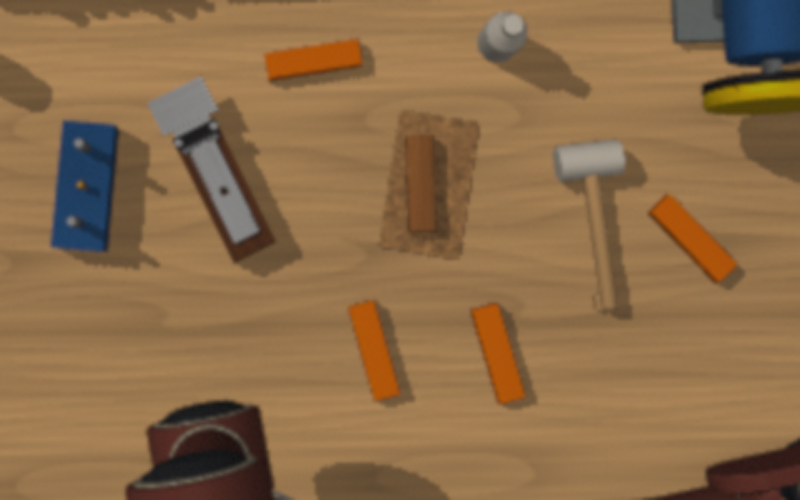

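View pics/scene0c.png

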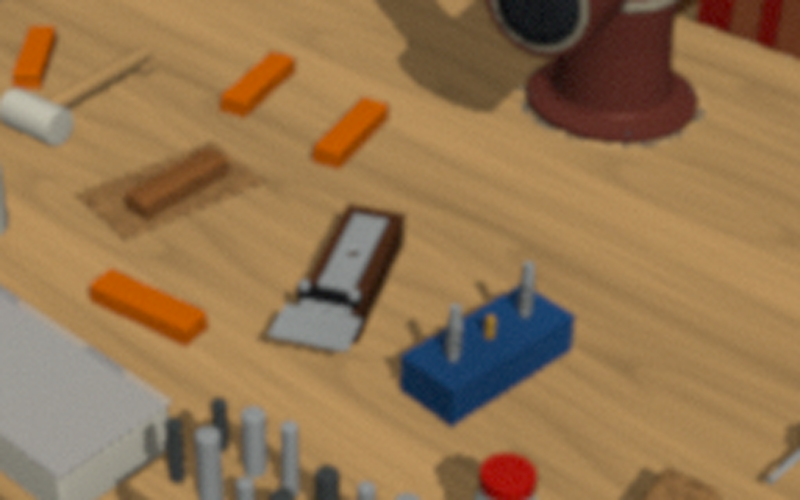

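The pin is the yellow stub in the rack's middle hole, at about (242,204) in the top view. The two grey posts beside it, at (242,187) and (238,219), are the punches. Long slabs in the top view are orange at (335,154), (360,270), (409,271) and (487,226), and brown at (378,203) lying on the cork mat. The brown one on cork fits the handle half. The tang hole is at about (299.5,206).

```bash
python3 - <<'E'
from h import *
def line(name,P): print(name,np.round(P,4).tolist())
for n in ("top","scene"):
    p=eyes.get_image(n); np.savez(f"{n}.npz",**{k:p[k] for k in("img","range_z","K","pose")})
    print("==",n,"f",p["K"][0,0])
    hsv=cv2.cvtColor(p["img"],cv2.COLOR_BGR2HSV);H,S,V=[hsv[...,i].astype(int) for i in range(3)]
    roi={"top":dict(rack=(225,172,262,236),block=(265,155,325,240),handle=(360,170,404,236),pin=(236,197,249,210)),
         "scene":dict(rack=(356,210,418,268),block=(312,190,365,246),handle=(255,172,318,206),pin=(380,226,394,242))}[n]
    def m(k):
        M=np.zeros(H.shape,bool);a=roi[k];M[a[1]:a[3],a[0]:a[2]]=1;return M
    def rect(mask,z):
        v,u=np.nonzero(mask); Q=np.array([ray_at_z(p,a,b,z)[:2] for a,b in zip(u,v)],np.float32)
        r=cv2.minAreaRect((Q*1000)); b=np.array(cv2.boxPoints(r)); e=b[1]-b[0];f=b[2]-b[1]
        if np.linalg.norm(f)>np.linalg.norm(e): e=f
        c=Q.mean(0)*1000
        return np.round([*r[0],*r[1],np.degrees(np.arctan2(e[1],e[0])),*c],1)
    W=world(p,np.ones(H.shape,bool)&True); Z=np.zeros(H.shape);Z[p["range_z"]>0]=W[:,2]
    blue=m("rack")&(H>100)&(H<130)&(S>120)
    print("rack",rect(blue&(Z>.037),.045),np.percentile(Z[blue],[5,50,95]))
    st=m("block")&(S<60)&(V>120)&(Z>.035); print("steel",rect(st,.045),np.median(Z[st]))
    br=m("handle")&(Z>.02); print("handle",rect(br,.028),np.percentile(Z[br],[5,50,95]),br.sum())
    ye=m("pin")&(H>12)&(H<35)&(S>90)&(V>60)
    v,u=np.nonzero(ye); print("pin px",list(zip(u,v,V[ye])), np.round(ray_at_z(p,u.mean(),v.mean(),.065),4))
    # tang hole darkness
    uv=(299,206) if n=="top" else (342,211)
    print(V[uv[1]-4:uv[1]+5,uv[0]-5:uv[0]+6])
    for t,zz in (("tang_hole",.045),("pin_top",.067)):
        for r in eyes.tip_of(t,p)[:2]: print(t,round(r["confidence"],2),np.round(r["point"],1),np.round(ray_at_z(p,*r["point"],zz),4))
    for r in eyes.outline_of("pin",p)[:2]: print("pin",r["confidence"],r["box"])
    crop=p["img"][roi["handle"][1]-4:roi["handle"][3]+4,roi["handle"][0]-4:roi["handle"][2]+4]
    if n=="top":
        a=cv2.resize(crop,None,fx=7,fy=7,interpolation=cv2.INTER_CUBIC); b=cv2.resize(p["img"][165:243,222:280],None,fx=7,fy=7,interpolation=cv2.INTER_CUBIC)
        h=min(a.shape[0],b.shape[0]); cv2.imwrite("pics/crop.png",np.hstack([a[:h],b[:h]]))
E
```

```text
== top f 484.94759978587786
rack [522.4 203.6  67.9 163.6  -6.  522.3 203. ] [0.03778725 0.04462694 0.05115384]
steel [550.1  36.  214.9  77.4  25.4 567.2  44.9] 0.044503131491218095
handle [ 516.4 -244.2   33.5  127.8   -1.8  516.3 -244.3] [0.02180665 0.02753232 0.03424544] 416
pin px [(np.int64(241), np.int64(203), np.int64(123)), (np.int64(242), np.int64(203), np.int64(123)), (np.int64(243), np.int64(203), np.int64(83)), (np.int64(241), np.int64(204), np.int64(116)), (np.int64(242), np.int64(204), np.int64(113)), (np.int64(243), np.int64(204), np.int64(80))] [0.5225 0.2049 0.065 ]
[[134 135 134 134 134 132 132 133 132 120  92]
 [134 134 134 133 131 128 129 132 134 128 105]
 [132 135 134 127 114 108 115 128 133 132 120]
 [129 134 132 119  87  71  85 115 130 133 127]
 [124 133 132 117  79  55  70 104 126 132 131]
 [112 130 133 125  95  76  87 112 128 132 133]
 [104 128 134 132 120 111 119 128 132 132 133]
 [ 94 123 134 135 132 130 132 134 133 133 133]
 [ 82 110 129 135 136 135 134 135 134 133 133]]
tang_hole 0.68 [299.8 207.8] [0.5052 0.017  0.045 ]
pin_top 0.51 [380.4 202.8] [ 0.51
[... 1756 characters left out ...]
5)), (np.int64(387), np.int64(237), np.int64(114))] [0.5259 0.1995 0.065 ]
[[ 85 105 127 143 143 143 144 143 143 146 145]
 [ 95 118 139 142 147 145 146 144 143 146 144]
 [104 129 141 142 143 144 142 138 141 145 143]
 [119 137 142 138 129 124 120 126 138 144 137]
 [131 140 144 134 124 115 113 119 138 142 131]
 [139 143 141 141 134 127 131 135 138 141 121]
 [142 141 141 145 145 143 144 143 143 131 108]
 [140 143 142 143 145 143 146 141 137 123  96]
 [142 141 139 142 143 142 145 142 131 107  87]]
tang_hole 0.73 [441.3 297.3] [0.624  0.4631 0.045 ]
tang_hole 0.7 [344.1 212.6] [0.5174 0.0316 0.045 ]
pin_top 0.49 [343.5 213.6] [0.545  0.0533 0.067 ]
pin_top 0.4 [387.2 230.3] [0.5194 0.2056 0.067 ]
```

View pics/crop.png

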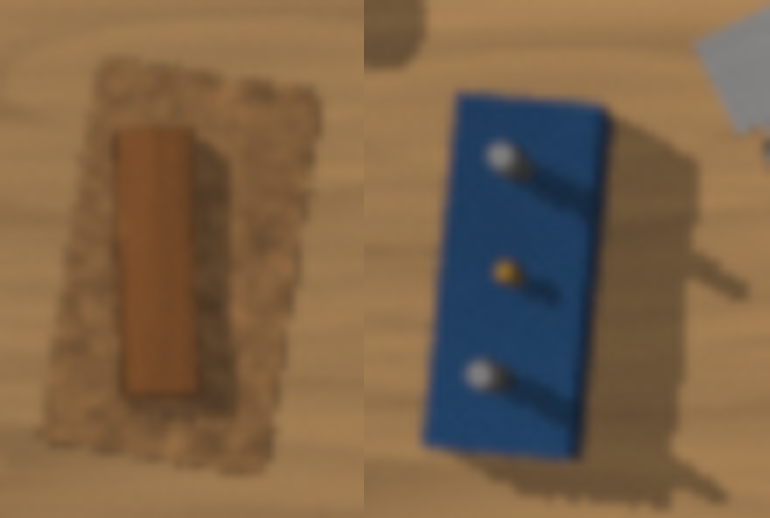

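The crop confirms both: the plain brown slab on the cork is the handle half, and the small brass stub between the grey punches is the pin. Next I'll get sub-pixel centres from both cameras.

```bash
cat >> h.py <<'E'
def dark_centroid(p,u0,v0,r=5,thr=122):
    V=p["img"].max(2).astype(float); yy,xx=np.mgrid[v0-r:v0+r+1,u0-r:u0+r+1]
    w=np.clip(thr-V[v0-r:v0+r+1,u0-r:u0+r+1],0,None)
    w*=np.hypot(xx-u0,yy-v0)<=r-1
    return (w*xx).sum()/w.sum(),(w*yy).sum()/w.sum()
def goto(xy,ztip,yaw,o=None,tip=.173):
    """tool-frame shift and roll from the measured pose to fingertip at xy,ztip, tool x at yaw"""
    o=o or telemetry.get_obs(); Rm=R.from_rotvec(o["tool_rot"]).as_matrix()
    d=Rm.T@(np.array([*xy,ztip+tip])-o["tool_pos"]); cur=np.arctan2(Rm[1,0],Rm[0,0])
    roll=(cur-yaw+np.pi/2)%np.pi-np.pi/2
    return np.round(d,4),round(roll,4),round(np.degrees(cur),2)
E
python3 - <<'E'
from h import *
for n,uv,thr in (("top",(299,206),125),("scene",(342,211),137)):
    p=dict(np.load(n+".npz")); c=dark_centroid(p,*uv,r=4,thr=thr); print(n,"hole px",np.round(c,2),np.round(ray_at_z(p,*c,.045),4))
    if n=="scene":
        hsv=cv2.cvtColor(p["img"],cv2.COLOR_BGR2HSV)[222:248,376:400]; print(hsv[...,0]); print(hsv[...,1])
for xy in ((.5225,.2045),): print(goto(xy,.0475,np.radians(-6)))
E
```

```text
top hole px [299.15 205.92] [0.5115 0.019  0.045 ]
scene hole px [342.53 210.81] [0.5136 0.0214 0.045 ]
[[ 17  17  17  17  17  18  18  18  16  17  17  17  16  17  17  17  17  16
    9 120 111 102  60  70]
 [ 17  17  17  17  17  17  18  17  17  17  18  17  17  17  16  15  13 171
  109 110 109 102  70  70]
 [ 18  18  17  17  17  17  17  17  18  18  17  18  16  14 169 120 112 111
  108 107 102  90 100  90]
 [ 17  17  17  16  17  17  18  17  17  17  15  14 158 113 110 108 106 106
  106 106 103  80  75  95]
 [ 17  17  17  17  17  17  18  17  17  16  10 124 110 108 106 106 106 106
  107 109 103  75  80  94]
 [ 16  16  17  17  17  17  17  16  14 165 115 110 106 106 104 106 106 106
  106 108 109  72 105 101]
 [ 21  18  17  17  17  16  15 177 115 109 108 106 106 106 105 106 105 105
  105 108 105  60  75 102]
 [ 19  16  16  17  15  10 126 110 107 108 107 106 106 106 106 105 106 105
  105 108 109 105  95 105]
 [ 30  18  17  10 154 114 109 106 107 110 120 129 109 107 105 105 106 106
  106 107 108  99 105 106]
 [ 40  23 125 112 109 108 107 106 108 170  18  18   0 109 106 105 105 106
  104 106 106
[... 3632 characters left out ...]
6 191 192 191 195]
 [ 30  94 169 197 188 180 191 195 199 185 203 186 191 196 192 185 194 186
  196 199 199 182 198 194]
 [ 44 102 170 183 196 201 196 184 193 196 183 188 193 206 190 189 203 190
  191 207 191 209 211 180]
 [ 64 128 187 188 199 199 198 180 196 191 191 197 191 194 213 189 184 207
  191 194 196 197 183 195]
 [105 150 188 199 201 188 195 199 207 201 203 208 188 189 185 191 192 189
  189 192 195 183 201 186]
 [151 178 199 192 206 194 189 196 188 188 189 192 181 202 199 199 187 183
  199 196 182 207 176 196]
 [188 183 190 190 194 186 193 188 195 194 189 184 185 197 198 183 206 202
  194 186 196 185 195 195]]
(array([ 0.5588, -0.6756,  0.1842]), np.float64(0.3875), np.float64(16.2))
```

Request:
apply_moves([
  [0.06,0.56,-0.677,0,0.3875],
  [0.06,0.56,-0.677,0,0.3875],
  [0.06,0.56,-0.677,0,0.3875],
  [0.06,0.56,-0.677,0,0.3875],
  [0.06,0.56,-0.677,0,0.3875],
  [0.06,0.56,-0.677,0,0.3875],
  [0.06,0.56,-0.677,0,0.3875],
  [0.06,0.56,-0.677,0,0.3875],
  [0.06,0.56,-0.677,0,0.3875],
  [0.06,0.56,-0.677,0,0.3875],
  [0.06,0.56,-0.677,0,0.3875],
  [0.06,0.56,-0.677,0,0.3875],
], newtons=30)

```text
t: 2.3
tool_pos: [0.373, -0.1392, 0.4051]
tool_rot: [3.136, -0.165, 0.002]
contact_force: [0.9, -0.4, 0.3]
opening: 0.0599
grip_force: 0.0
```

```bash
python3 -c "
from h import *
o=telemetry.get_obs();print(o['t'],o['tool_pos'],o['opening'],goto((.5235,.206),.0475,np.radians(-6)))"
```

```text
2.3 [ 0.37299293 -0.13924368  0.4051207 ] 0.05986876867080373 (array([ 0.1131, -0.3593,  0.1845]), np.float64(-0.0005), np.float64(-6.03))
```

Request:
apply_moves([
  [0.06,0.113,-0.359,0,0],
  [0.06,0.113,-0.359,0,0],
  [0.06,0.113,-0.359,0,0],
  [0.06,0.113,-0.359,0,0],
  [0.06,0.113,-0.359,0,0],
  [0.06,0.113,-0.359,0,0],
  [0.06,0.113,-0.359,0,0],
  [0.06,0.113,-0.359,0,0],
  [0.06,0.113,-0.359,0,0],
  [0.06,0.113,-0.359,0.04,0],
  [0.06,0.113,-0.359,0.08,0],
  [0.06,0.113,-0.359,0.08,0],
])

```text
t: 3.3
tool_pos: [0.5199, 0.2041, 0.3155]
tool_rot: [3.133, -0.162, -0.024]
contact_force: [-1.6, -0.4, -2.1]
opening: 0.0598
grip_force: 0.0
```

```bash
python3 -c "
from h import *
print(telemetry.get_obs()['tool_pos'],goto((.5235,.206),.0475,np.radians(-6)))
for n in ('top','scene'):
    p=eyes.get_image(n);np.savez(n+'1.npz',**{k:p[k] for k in('img','range_z','K','pose')})
    a=p['img'][150:250,190:290] if n=='top' else p['img'][150:270,330:450]
    cv2.imwrite('pics/'+n+'1.png',cv2.resize(a,(400,400),interpolation=cv2.INTER_CUBIC))
a=cv2.imread('pics/top1.png');b=cv2.imread('pics/scene1.png');cv2.imwrite('pics/both1.png',np.hstack([a,b]))
"
```

```text
[0.51993744 0.20414515 0.31554157] (array([ 0.0048, -0.0027,  0.095 ]), np.float64(0.0016), np.float64(-5.91))
```

View pics/both1.png

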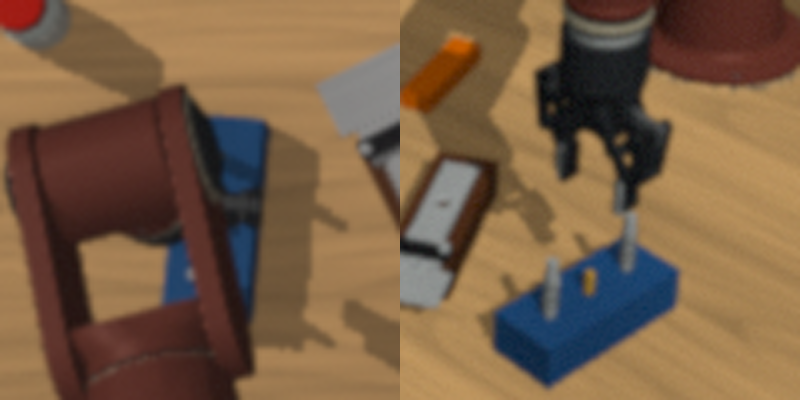

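The top view is blocked by the arm. The scene view shows the open gripper above the rack, with the pin clear at about (386,234) between the punches.

```bash
python3 -c "
from h import *
print(telemetry.get_obs()['tool_pos'],goto((.5235,.206),.0475,np.radians(-6)))
"
```

```text
[0.5221976  0.20383441 0.32317231] (array([ 0.0015, -0.0024,  0.1027]), np.float64(0.0001), np.float64(-6.0))
```

Request:
apply_moves([
  [0.06,0.0015,-0.0025,0.025,0],
  [0.06,0.0015,-0.0025,0.05,0],
  [0.06,0.0015,-0.0025,0.07,0],
  [0.05,0.0015,-0.0025,0.085,0],
  [0.04,0.0015,-0.0025,0.095,0],
  [0.03,0.0015,-0.0025,0.101,0],
  [0.03,0.0015,-0.0025,0.101,0],
  [0.03,0.0015,-0.0025,0.101,0],
])

```text
t: 4.07
tool_pos: [0.5254, 0.2063, 0.2255]
tool_rot: [-3.136, 0.165, -0.004]
contact_force: [-0.1, -0.1, -0.0]
opening: 0.0304
grip_force: 0.0
```

```bash
python3 -c "
from h import *
o=telemetry.get_obs();print(o['tool_pos'],o['contact_force'],goto((.5235,.206),.0475,np.radians(-6)))
p=eyes.get_image('scene')
cv2.imwrite('pics/s2.png',cv2.resize(p['img'][170:270,340:440],(600,600),interpolation=cv2.INTER_CUBIC))
"
```

```text
[0.52541497 0.20627553 0.22551804] [-0.14856219 -0.08834345 -0.04928362] (array([-0.0019,  0.0005,  0.005 ]), np.float64(-0.0004), np.float64(-6.02))
```

View pics/s2.png

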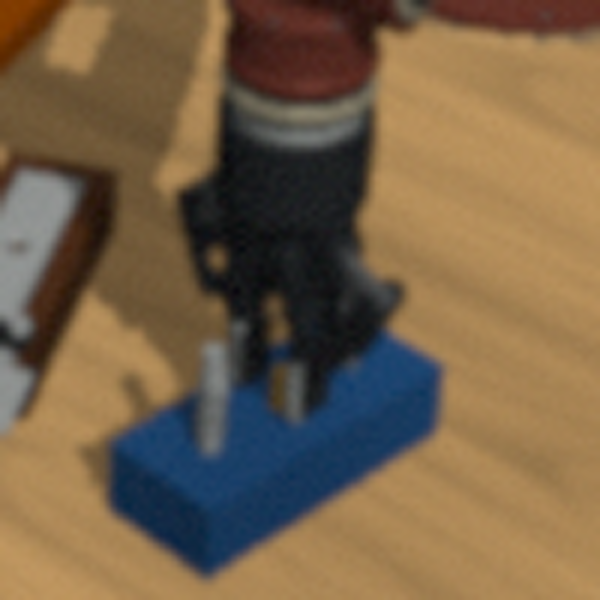

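The gripper straddles the pin, which shows at about (387,234) between the pads. I'll close on it.

Request:
apply_moves([
  [0.02,-0.001,0,0.002,0],
  [0.012,-0.001,0,0.003,0],
  [0.0,-0.001,0,0.003,0],
  [0.0,-0.001,0,0.003,0],
  [0.0,-0.001,0,0.003,0],
  [0.0,-0.001,0,0.003,0],
], newtons=40)

```text
t: 4.62
tool_pos: [0.5239, 0.2064, 0.2214]
tool_rot: [-3.137, 0.164, -0.002]
contact_force: [-1.5, -0.6, 3.7]
opening: 0.0079
grip_force: 39.3
```

Request:
apply_moves([
  [0.0,0,0,-0.01,0],
  [0.0,0,0,-0.03,0],
  [0.0,0,0,-0.06,0],
  [0.0,0,0,-0.09,0],
  [0.0,0,0,-0.09,0],
  [0.0,0,0,-0.09,0],
])

```text
t: 5.12
tool_pos: [0.5242, 0.2067, 0.3136]
tool_rot: [-3.136, 0.164, -0.007]
contact_force: [-0.0, 0.2, -0.1]
opening: 0.0083
grip_force: 39.3
```

```bash
python3 -c "
from h import *
o=telemetry.get_obs();print(o['t'],o['tool_pos'],o['opening'],o['contact_force'],goto((.5125,.0202),.10,np.radians(26)))
p=eyes.get_image('scene')
cv2.imwrite('pics/s3.png',cv2.resize(p['img'][170:270,340:440],(600,600),interpolation=cv2.INTER_CUBIC))
"
```

```text
5.1167 [0.52417069 0.20668383 0.31357547] 0.008329393512773273 [-0.01175392  0.20167655 -0.05422582] (array([0.0077, 0.1868, 0.0402]), np.float64(-0.5584), np.float64(-5.99))
```

View pics/s3.png

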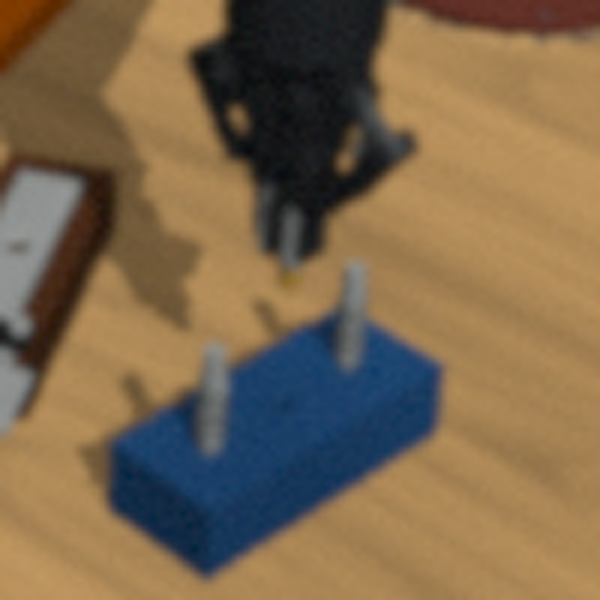

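The pin is out and held, with its lower end showing below the pads at about (388,216) and the middle rack hole empty. I'll carry it over the tang.

Request:
apply_moves([
  [0.0,0.008,0.04,0,0],
  [0.0,0.008,0.08,0,0],
  [0.0,0.008,0.12,0,0],
  [0.0,0.008,0.15,0,0],
  [0.0,0.008,0.175,0.01,0],
  [0.0,0.008,0.187,0.03,0],
  [0.0,0.008,0.187,0.05,0],
  [0.0,0.008,0.187,0.06,0],
  [0.0,0.008,0.187,0.06,0],
  [0.0,0.008,0.187,0.06,0],
])

```text
t: 6.0
tool_pos: [0.5114, 0.02, 0.2493]
tool_rot: [-3.137, 0.163, 0.005]
contact_force: [0.8, -0.2, 0.7]
opening: 0.0081
grip_force: 39.4
```

```bash
python3 -c "
from h import *
p=eyes.get_image('scene')
o=telemetry.get_obs();print(o['t'],o['tool_pos'],o['opening'],o['contact_force'],goto((.5125,.0202),.10,np.radians(-6)))
np.savez('s4.npz',**{k:p[k] for k in('img','range_z','K','pose')})
zb=o['tool_pos'][2]-.1944
def px(P):
    T=p['pose'];c=T[:3,:3].T@(np.array(P)-T[:3,3]);c=p['K']@c;return np.round(c[:2]/c[2],2)
print('pred pin bottom px',px([o['tool_pos'][0],o['tool_pos'][1],zb]),zb,'hole',px([.5136,.0214,.045]))
cv2.imwrite('pics/s4.png',cv2.resize(p['img'][185:225,320:370],(800,640)[:2] if 0 else (750,600),interpolation=cv2.INTER_CUBIC))
"
```

```text
6.05 [0.51202194 0.0200642  0.25061145] 0.008075022313214976 [0.76415482 0.02499245 0.74671228] (array([ 0.0004, -0.0002, -0.0224]), np.float64(0.0009), np.float64(-5.95))
pred pin bottom px [342.55 207.64] 0.056211445670169585 hole [342.51 210.81]
```

View pics/s4.png

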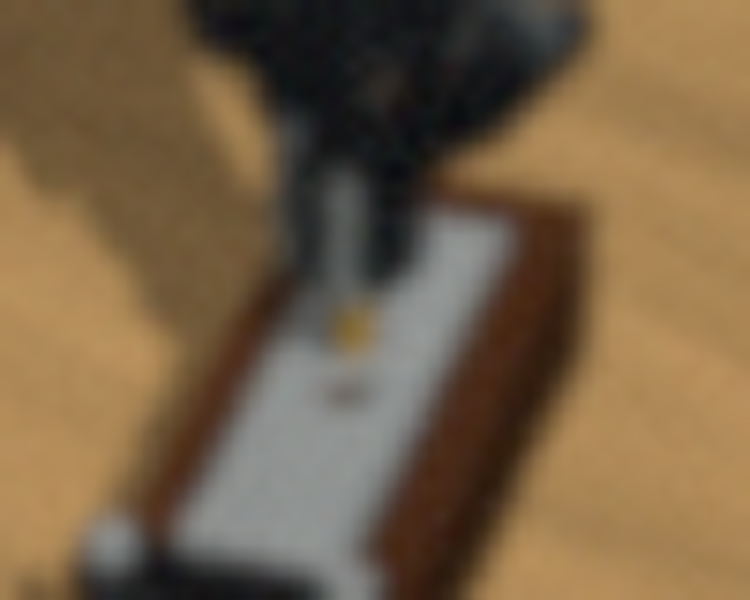

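The pin shows at about (343.0, 207) just above the tang, with the hole at about (342.5, 210.5) below it. I'll compare the two at sub-pixel level.

```bash
python3 -c "
from h import *
p=dict(np.load('s4.npz'));T=p['pose']
def px(P):
    c=T[:3,:3].T@(np.array(P)-T[:3,3]);c=p['K']@c;return np.round(c[:2]/c[2],2)
img=p['img'].astype(int);w=np.clip(img[...,2]-img[...,0]-15,0,None)[202:211,338:349]
print(w);print('hole',np.round(dark_centroid(p,342,211,r=3,thr=137),2))
print((img.max(2))[204:216,336:350])
print('above hole',px([.5136,.0214,.0562]),'camx',T[:3,0],'camy',T[:3,1])
"
```

```text
[[10  0  0  0  0  0  0  0  0  0  0]
 [11  0  0  0  0  0  0  0  0  0  0]
 [11  1  0  0  0  0  0  0  0  0  0]
 [ 8  0  0  0  5 16 18  0  0  0  0]
 [ 1  0  0  0 26 50 36  2  0  0  0]
 [ 0  0  0  0 29 55 37  0  0  0  0]
 [ 0  0  0  0  8 26 14  0  0  0  0]
 [ 0  0  0  0  0  0  0  0  0  0  0]
 [ 0  0  0  0  0  0  0  0  0  0  0]]
hole [342.61 210.84]
[[ 93  70  56  59  71  80  91  97  89  92 116 136 147 150]
 [ 83  59  57  70  83  89  98 114 115 122 138 146 148 148]
 [ 76  66  70  83  89  93 106 125 135 137 142 149 150 144]
 [ 76  76  89 102 105  99 116 132 139 137 144 151 151 136]
 [ 81  94 115 131 130 120 126 140 143 145 146 148 145 125]
 [ 87 108 133 142 141 139 139 140 139 145 150 150 137 114]
 [ 98 122 141 148 142 135 128 125 129 140 146 142 125  97]
 [111 132 147 147 140 131 117 115 124 140 146 135 114  85]
 [123 141 148 146 146 139 133 133 139 147 143 127  98  79]
 [133 144 145 148 147 146 147 147 149 146 136 114  90  76]
 [141 144 147 149 147 149 149 146 148 144 124  98  76  75]
 [145 146 146 148 148 149 147 148 147 137 113  87  74  74]]
above hole [342.54 208.02] camx [-0.68669175  0.72682449 -0.01343909] camy [ 0.41442857  0.3762229  -0.82867683]
```

Request:
apply_moves([
  [0.0,0.0013,0,0.003,0],
  [0.0,0.0013,0,0.006,0],
  [0.0,0.0013,0,0.009,0],
  [0.0,0.0013,0,0.012,0],
  [0.0,0.0013,0,0.014,0],
  [0.0,0.0013,0,0.014,0],
  [0.0,0.0013,0,0.014,0],
])

```text
t: 6.63
tool_pos: [0.5131, 0.0192, 0.2365]
tool_rot: [3.136, -0.164, -0.002]
contact_force: [-1.8, -1.6, 0.5]
opening: 0.0079
grip_force: 39.6
```

Request:
apply_moves([
  [0.0,0,0,0.001,0],
  [0.0,0,0,0.002,0],
  [0.0,0,0,0.003,0],
  [0.0,0,0,0.003,0],
  [0.0,0,0,0.003,0],
])

```text
t: 7.05
tool_pos: [0.5131, 0.0192, 0.2334]
tool_rot: [3.137, -0.164, -0.001]
contact_force: [-4.0, -4.5, 1.2]
opening: 0.008
grip_force: 39.8
```

Request:
apply_moves([
  [0.0,-0.0005,0.0006,0,0],
  [0.0,-0.001,0.0012,0,0],
  [0.0,-0.001,0.0012,0.001,0],
  [0.0,-0.001,0.0012,0.002,0],
  [0.0,-0.001,0.0012,0.002,0],
  [0.0,-0.001,0.0012,0.002,0],
])

```text
t: 7.55
tool_pos: [0.5122, 0.0186, 0.2316]
tool_rot: [-3.137, 0.164, -0.001]
contact_force: [1.9, -0.3, -0.6]
opening: 0.0081
grip_force: 39.4
```

Request:
apply_moves([
  [0.0,0.0003,0.0002,0.001,0],
  [0.0,0.0003,0.0002,0.003,0],
  [0.0,0.0003,0.0002,0.005,0],
  [0.0,0.0003,0.0002,0.007,0],
  [0.0,0.0003,0.0002,0.008,0],
  [0.0,0.0003,0.0002,0.008,0],
  [0.0,0.0003,0.0002,0.008,0],
])

```text
t: 8.13
tool_pos: [0.5124, 0.0182, 0.2235]
tool_rot: [-3.137, 0.164, 0.0]
contact_force: [0.2, 1.2, 0.0]
opening: 0.0082
grip_force: 39.4
```

Request:
apply_moves([
  [0.012,0,0,0,0],
  [0.016,0,0,0,0],
  [0.025,0,0,0,0],
  [0.035,0,0,0,0],
  [0.035,0,0,0,0],
  [0.035,0,0,-0.03,0],
  [0.035,0,0,-0.07,0],
  [0.035,0,0,-0.11,0],
  [0.035,0,0,-0.11,0],
])

```text
t: 8.88
tool_pos: [0.5149, 0.0179, 0.3435]
tool_rot: [3.136, -0.164, 0.025]
contact_force: [1.8, 0.2, 1.1]
opening: 0.0351
grip_force: 0.0
```

```bash
python3 -c "
from h import *
p=eyes.get_image('scene')
o=telemetry.get_obs();print(o['t'],o['tool_pos'],o['opening'])
np.savez('s5.npz',**{k:p[k] for k in('img','range_z','K','pose')})
cv2.imwrite('pics/s5.png',cv2.resize(p['img'][180:230,310:375],(780,600),interpolation=cv2.INTER_CUBIC))
print(goto((.516,-.2435),.12,np.radians(-1.5)))
"
```

```text
8.9333 [0.51417188 0.01796166 0.33994253] 0.035098275241603485
(array([0.0286, 0.2598, 0.0473]), np.float64(-0.0785), np.float64(-6.0))
```

View pics/s5.png

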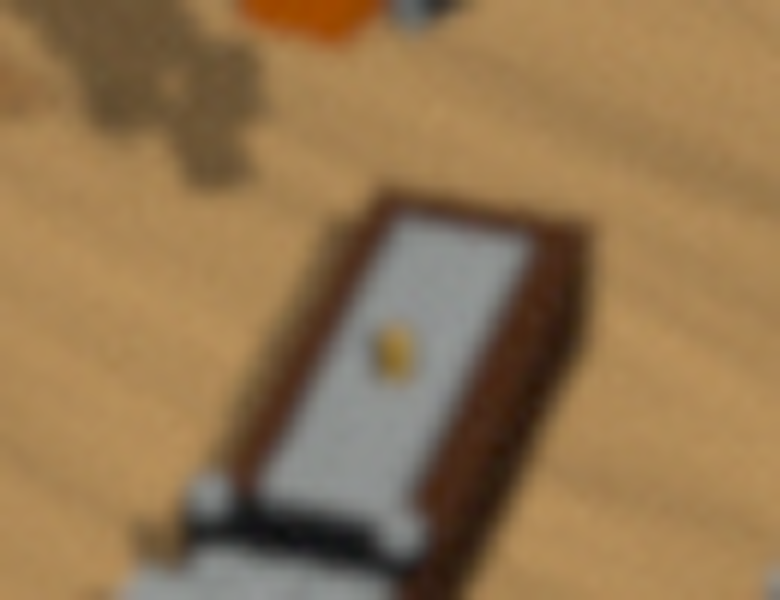

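The pin stands upright in the tang at about (342.8, 209.5), with the short stub showing that fits a full 12 mm proud. Next I'll refine the handle's position along its length from the initial images.

```bash
python3 - <<'E'
from h import *
from scipy.ndimage import map_coordinates
for n,c0,bias in (("top",(.5163,-.2443),(-.0008,.0007)),("scene",(.518,-.2405),(.0013,.0031))):
    p=dict(np.load(n+".npz"));T=p["pose"];K=p["K"]; img=p["img"].astype(float)
    chan=img[...,1]/(img.sum(2)+1)*1000  # brown vs cork: green share
    for yaw in (-1.8,):
        a=np.radians(yaw);ex=np.array([np.cos(a),np.sin(a)]);ey=np.array([-ex[1],ex[0]])
        def samp(im,s,t):
            P=np.array(c0)[None]+s[:,None]*ex+t[:,None]*ey;P=np.c_[P,np.full(len(P),.028)]
            c=(P-T[:3,3])@T[:3,:3];c=c@K.T;return map_coordinates(im,[c[:,1]/c[:,2],c[:,0]/c[:,2]],order=1)
        S=np.arange(-.09,.0901,.003);
        prof=np.mean([samp(chan,S,np.full(len(S),t)) for t in np.linspace(-.01,.01,9)],0)
        V=np.mean([samp(img[...,1],S,np.full(len(S),t)) for t in np.linspace(-.01,.01,9)],0)
        print(n,"length",[(int(round(s*1000)),int(q),int(v)) for s,q,v in zip(S,prof,V) if 45<abs(s*1000)<84])
        S2=np.arange(-.036,.0361,.002)
        for sl in (-.045,.045):
            pr=np.mean([samp(chan,np.full(len(S2),t),S2) for t in np.linspace(sl-.015,sl+.015,9)],0)
            V=np.mean([samp(img[...,1],np.full(len(S2),t),S2) for t in np.linspace(sl-.015,sl+.015,9)],0)
            print("  width at",sl,[(int(round(s*1000)),int(q),int(v)) for s,q,v in zip(S2,pr,V) if abs(s)>.008])
E
```

```text
top length [(-84, 332, 94), (-81, 332, 89), (-78, 331, 84), (-75, 330, 78), (-72, 331, 73), (-69, 330, 70), (-66, 327, 66), (-63, 321, 64), (-60, 318, 70), (-57, 317, 73), (-54, 319, 73), (-51, 318, 73), (-48, 318, 73), (45, 319, 74), (48, 319, 74), (51, 319, 74), (54, 319, 74), (57, 319, 74), (60, 319, 74), (63, 323, 77), (66, 328, 84), (69, 330, 90), (72, 331, 92), (75, 331, 93), (78, 330, 92), (81, 330, 89)]
  width at -0.045 [(-36, 331, 77), (-34, 331, 71), (-32, 331, 67), (-30, 330, 65), (-28, 330, 65), (-26, 330, 64), (-24, 330, 63), (-22, 328, 62), (-20, 324, 60), (-18, 321, 63), (-16, 318, 66), (-14, 319, 68), (-12, 318, 70), (-10, 317, 71), (8, 318, 75), (10, 318, 76), (12, 318, 74), (14, 319, 72), (16, 322, 70), (18, 325, 74), (20, 329, 82), (22, 330, 87), (24, 331, 91), (26, 331, 92), (28, 331, 92), (30, 331, 91), (32, 331, 90), (34, 331, 89), (36, 330, 89)]
  width at 0.045 [(-36, 331, 89), (-34, 331, 82), (-32, 331, 78), (-30, 331, 74), (-28, 330, 72), (-26, 330, 70), (-24, 329, 69), (-22, 329, 68), (-20, 329, 66), (-18, 325, 63), (-16, 322, 63), (-14, 320, 65), (-12, 31
[... 909 characters left out ...]
 323, 75), (8, 323, 80), (10, 322, 80), (12, 322, 79), (14, 322, 77), (16, 322, 75), (18, 322, 73), (20, 324, 71), (22, 325, 70), (24, 326, 69), (26, 326, 70), (28, 327, 71), (30, 328, 74), (32, 328, 76), (34, 330, 79), (36, 332, 82)]
  width at 0.045 [(-36, 336, 97), (-34, 335, 95), (-32, 335, 94), (-30, 335, 93), (-28, 334, 92), (-26, 334, 91), (-24, 333, 90), (-22, 331, 87), (-20, 330, 85), (-18, 328, 83), (-16, 326, 80), (-14, 324, 78), (-12, 323, 76), (-10, 323, 75), (8, 323, 82), (10, 322, 82), (12, 323, 82), (14, 322, 81), (16, 322, 79), (18, 322, 76), (20, 322, 72), (22, 321, 68), (24, 322, 66), (26, 321, 64), (28, 321, 63), (30, 321, 63), (32, 323, 64), (34, 324, 65), (36, 326, 68)]
```

```bash
python3 -c "
from h import *
print(goto((.517,-.246),.08,np.radians(-.3)))"
```

```text
(array([0.0294, 0.2622, 0.0873]), np.float64(-0.0994), np.float64(-6.0))
```

Request:
apply_moves([
  [0.065,0.03,0.262,0,-0.0994],
  [0.065,0.03,0.262,0,-0.0994],
  [0.065,0.03,0.262,0,-0.0994],
  [0.065,0.03,0.262,0,-0.0994],
  [0.065,0.03,0.262,0,-0.0994],
  [0.065,0.03,0.262,0,-0.0994],
  [0.065,0.03,0.262,0.02,-0.0994],
  [0.065,0.03,0.262,0.05,-0.0994],
  [0.065,0.03,0.262,0.08,-0.0994],
  [0.065,0.03,0.262,0.08,-0.0994],
  [0.065,0.03,0.262,0.08,-0.0994],
  [0.065,0.03,0.262,0.08,-0.0994],
])

```text
t: 9.93
tool_pos: [0.5152, -0.2455, 0.2545]
tool_rot: [3.141, -0.008, 0.001]
contact_force: [0.5, -1.2, 1.0]
opening: 0.0648
grip_force: 0.0
```

```bash
python3 -c "
from h import *
o=telemetry.get_obs();print(o['t'],o['tool_pos'],goto((.517,-.246),.01,np.radians(-.3)))"
```

```text
9.9333 [ 0.51521872 -0.24552807  0.25447481] (array([0.0017, 0.0004, 0.0715]), np.float64(0.0003), np.float64(-0.28))
```

Request:
apply_moves([
  [0.065,0.0015,0.0005,0.02,0],
  [0.065,0.0015,0.0005,0.04,0],
  [0.065,0.0015,0.0005,0.055,0],
  [0.065,0.0015,0.0005,0.065,0],
  [0.065,0.0015,0.0005,0.071,0],
  [0.05,0.0015,0.0005,0.071,0],
  [0.03,0.0015,0.0005,0.071,0],
  [0.01,0.0015,0.0005,0.071,0],
  [0.0,0.0015,0.0005,0.071,0],
  [0.0,0.0015,0.0005,0.071,0],
  [0.0,0.0015,0.0005,0.071,0],
], newtons=50)

```text
t: 10.85
tool_pos: [0.5172, -0.2466, 0.1844]
tool_rot: [3.14, -0.008, 0.004]
contact_force: [-0.5, -0.1, 6.0]
opening: 0.0351
grip_force: 52.0
```

Request:
apply_moves([
  [0.0,0,0,-0.02,0],
  [0.0,0,0,-0.05,0],
  [0.0,0,0,-0.085,0],
  [0.0,0,0,-0.11,0],
  [0.0,0,-0.04,-0.11,-0.1],
  [0.0,0,-0.08,-0.11,-0.2],
  [0.0,0,-0.12,-0.11,-0.3],
  [0.0,0,-0.16,-0.11,-0.4],
  [0.0,0,-0.19,-0.11,-0.455],
  [0.0,0,-0.19,-0.11,-0.455],
  [0.0,0,-0.19,-0.11,-0.455],
])

```text
t: 11.77
tool_pos: [0.517, -0.0546, 0.2923]
tool_rot: [3.062, 0.705, -0.001]
contact_force: [0.1, 0.0, -0.7]
opening: 0.0348
grip_force: 51.3
```

```bash
python3 -c "
from h import *
o=telemetry.get_obs();print(o['t'],o['tool_pos'],o['opening'],goto((.5123,.0183),.1804+.075-.173,np.radians(25.8)))"
```

```text
11.7667 [ 0.51703234 -0.05455803  0.29231735] 0.034771483690169205 (array([ 0.0276, -0.0676,  0.0369]), np.float64(0.0022), np.float64(25.93))
```

Request:
apply_moves([
  [0.0,0.014,-0.034,0,0],
  [0.0,0.027,-0.066,0,0],
  [0.0,0.0275,-0.0675,0.005,0],
  [0.0,0.0275,-0.0675,0.015,0],
  [0.0,0.0275,-0.0675,0.028,0],
  [0.0,0.0275,-0.0675,0.036,0],
  [0.0,0.0275,-0.0675,0.036,0],
  [0.0,0.0275,-0.0675,0.036,0],
])

```text
t: 12.43
tool_pos: [0.5125, 0.0156, 0.2552]
tool_rot: [-3.062, -0.697, 0.004]
contact_force: [0.8, -0.2, 0.0]
opening: 0.0348
grip_force: 51.3
```

```bash
python3 - <<'E'
from h import *
p=eyes.get_image('scene')
o=telemetry.get_obs();print(o['t'],o['tool_pos'],o['contact_force'],o['opening'],goto((.5123,.0183),.1804+.062-.173,np.radians(25.8)))
T=p['pose']
def px(P):
    c=T[:3,:3].T@(np.array(P)-T[:3,3]);c=p['K']@c;return c[:2]/c[2]
# predicted handle top/bottom corners, with scene bias
zu=o['tool_pos'][2]-.1804; a=np.radians(25.9);c=o['tool_pos'][:2]+[.0013,.0031]
im=cv2.resize(p['img'][170:230,300:380],(800,600),interpolation=cv2.INTER_CUBIC)
for z in (zu,zu+.024):
    q=[]
    for sx,sy in ((1,1),(1,-1),(-1,-1),(-1,1)):
        v=np.array([sx*.065,sy*.018]);w=c+[v[0]*np.cos(a)-v[1]*np.sin(a),v[0]*np.sin(a)+v[1]*np.cos(a)]
        q.append((px([*w,z])-[300,170]+.5)*10)
    cv2.polylines(im,[np.round(q).astype(int)],True,(0,255,0),1)
cv2.imwrite('pics/s6.png',im)
E
```

```text
12.4833 [0.51284593 0.01578022 0.25614511] [ 0.52527207  0.29142765 -0.41401775] 0.03496369340253262 (array([ 0.0006, -0.0025,  0.0137]), np.float64(-0.0021), np.float64(25.68))
```

View pics/s6.png

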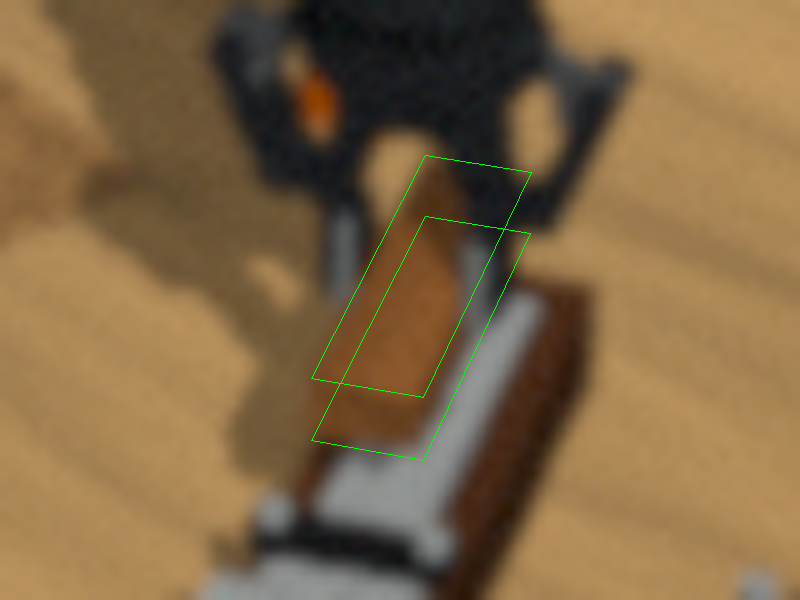

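The handle half is held level above the tang, its near end at about (337,213), roughly where predicted (green). Its yaw needs a check against the outline, so I'll fit that.

```bash
python3 - <<'E'
from h import *
p=eyes.get_image('scene')
np.savez('s7.npz',**{k:p[k] for k in('img','range_z','K','pose')})
T=p["pose"];K=p["K"];img=p["img"].astype(float)
o=telemetry.get_obs();zu=o['tool_pos'][2]-.1804
print(o['tool_pos'],zu)
hsv=cv2.cvtColor(p['img'],cv2.COLOR_BGR2HSV).astype(int)
S=hsv[195:218,326:352,1];V=hsv[195:218,326:352,2]
g=(img[...,1]/(img.sum(2)+1)*1000).astype(int)[195:218,326:352]
print(g)
r=eyes.outline_of('handle_half',p)
for x in r[:4]: print(x['confidence'],x['box'])
E
```

```text
[0.51306486 0.01593675 0.25676818] 0.07636817629940729
[[343 347 339 341 337 333 328 341 336 330 316 316 320 322 322 322 324 316
  322 314 330 336 337 338 333 338]
 [342 340 339 339 340 338 333 337 335 331 320 325 323 326 322 325 320 320
  323 316 326 334 336 335 325 336]
 [343 338 340 342 336 344 326 334 334 330 319 317 320 320 323 321 322 326
  319 321 322 334 339 330 327 337]
 [344 344 342 344 346 340 338 333 332 323 321 324 326 327 327 321 320 325
  325 317 325 332 336 328 336 320]
 [345 341 345 342 336 337 338 332 330 320 319 319 323 325 323 320 324 320
  324 317 332 340 334 326 331 328]
 [339 338 343 343 339 343 342 333 328 317 324 326 322 325 319 313 320 319
  319 319 328 334 334 335 334 333]
 [343 341 343 342 337 339 341 335 329 321 322 319 323 326 318 323 324 329
  319 318 327 336 339 333 336 335]
 [342 346 343 342 343 341 341 333 322 322 322 325 324 324 324 324 324 324
  321 317 327 337 335 334 338 335]
 [338 346 343 344 338 345 333 329 320 322 325 320 323 325 325 323 323 321
  324 316 329 332 339 336 337 338]
 [345 346 338 341 345 339 330 320 321 323 322 325 324 323 323 32
[... 898 characters left out ...]
4 328 311 302 306]
 [342 342 339 338 337 333 323 318 317 317 316 319 317 325 314 321 331 336
  333 334 334 336 315 316 280 307]
 [341 343 339 346 339 331 323 304 319 329 328 329 321 324 328 330 332 334
  334 334 333 330 316 297 308 309]
 [341 340 338 340 334 324 301 318 330 329 334 334 334 328 331 330 334 335
  334 336 332 322 320 306 301 297]
 [346 339 341 340 324 309 317 324 333 335 339 337 337 335 337 335 336 334
  338 336 322 307 290 299 307 309]
 [337 340 345 336 316 301 319 334 335 334 337 335 336 337 335 334 337 337
  332 333 315 300 308 303 294 309]]
0.66 [302.5, 146.2, 320.9, 165.2]
0.62 [260.4, 216.6, 298.9, 238.4]
0.57 [235.3, 136.2, 249.8, 155.9]
0.53 [317.2, 198.9, 360.6, 241.3]
```

Request:
apply_moves([
  [0.0,0.001,-0.0025,0.004,0],
  [0.0,0.001,-0.0025,0.008,0],
  [0.0,0.001,-0.0025,0.012,0],
  [0.0,0.001,-0.0025,0.016,0],
  [0.0,0.001,-0.0025,0.019,0],
  [0.0,0.001,-0.0025,0.021,0],
  [0.0,0.001,-0.0025,0.021,0],
  [0.0,0.001,-0.0025,0.021,0],
])

```text
t: 13.25
tool_pos: [0.5126, 0.0194, 0.2355]
tool_rot: [-3.062, -0.7, 0.0]
contact_force: [-0.0, 0.1, -0.7]
opening: 0.0348
grip_force: 51.3
```

Request:
apply_moves([
  [0.0,0,0,0.001,0],
  [0.0,0,0,0.002,0],
  [0.0,0,0,0.003,0],
  [0.0,0,0,0.003,0],
  [0.0,0,0,0.003,0],
])

```text
t: 13.67
tool_pos: [0.5126, 0.0194, 0.2327]
tool_rot: [-3.062, -0.701, 0.0]
contact_force: [0.3, 0.7, -2.0]
opening: 0.035
grip_force: 51.3
```

Request:
apply_moves([
  [0.0,0,0,0.001,0],
  [0.0,0,0,0.002,0],
  [0.0,0,0,0.003,0],
  [0.0,0,0,0.004,0],
  [0.0,0,0,0.005,0],
  [0.0,0,0,0.005,0],
  [0.0,0,0,0.005,0],
])

```text
t: 14.25
tool_pos: [0.5126, 0.0194, 0.2276]
tool_rot: [-3.062, -0.7, 0.0]
contact_force: [0.0, -0.2, -0.4]
opening: 0.0351
grip_force: 51.3
```

Request:
apply_moves([
  [0.0,0,0,0.001,0],
  [0.0,0,0,0.002,0],
  [0.0,0,0,0.0025,0],
  [0.0,0,0,0.003,0],
  [0.0,0,0,0.003,0],
  [0.0,0,0,0.003,0],
], newtons=80)

```text
t: 14.75
tool_pos: [0.5128, 0.0194, 0.2256]
tool_rot: [3.062, 0.701, -0.0]
contact_force: [-3.7, 0.2, 5.7]
opening: 0.0335
grip_force: 86.1
```

Request:
apply_moves([
  [0.0,-0.0003,0,0.0005,0],
  [0.0,-0.0003,0,0.001,0],
  [0.0,-0.0003,0,0.0015,0],
  [0.0,-0.0003,0,0.0015,0],
  [0.0,-0.0003,0,0.0015,0],
  [0.0,-0.0003,0,0.0015,0],
])

```text
t: 15.25
tool_pos: [0.5129, 0.0193, 0.2256]
tool_rot: [-3.062, -0.701, 0.001]
contact_force: [-7.5, 1.2, 15.4]
opening: 0.034
grip_force: 87.1
```

```bash
python3 -c "
from h import *
p=eyes.get_image('scene')
o=telemetry.get_obs();print(o['t'],o['tool_pos'],o['opening'],o['contact_force'],o['wrist_torque'],o['tool_pos'][2]-.1804,goto((.5123,.0183),.05,np.radians(25.8)))
cv2.imwrite('pics/s8.png',cv2.resize(p['img'][180:240,305:385],(800,600),interpolation=cv2.INTER_CUBIC))
"
```

```text
15.3 [0.51283668 0.0193089  0.22552694] 0.03388311235569881 [-7.65130732  0.9302839  13.49993595] [ 0.06913672  1.14488482 -0.05932915] 0.04512694229647843 (array([-0.0009,  0.0007,  0.0025]), np.float64(-0.0005), np.float64(25.77))
```

View pics/s8.png

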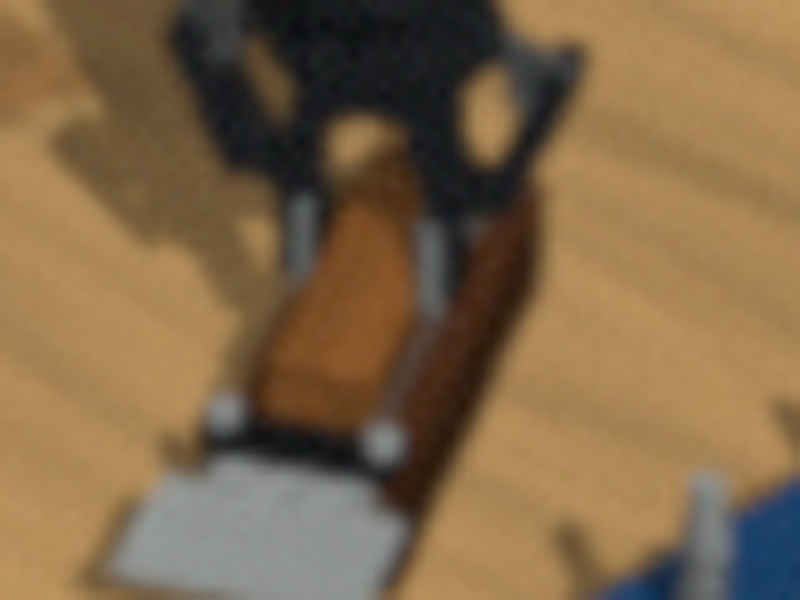

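The handle half sits flat on the tang, in line with it and just behind the clamp bar, at about (340,213). I'll relieve the side force, firm up the press and let it settle.

Request:
apply_moves([
  [0.0,-0.0003,0.0001,0.0003,0],
  [0.0,-0.0005,0.0002,0.0007,0],
  [0.0,-0.0005,0.0002,0.0007,0],
  [0.0,-0.0005,0.0002,0.0007,0],
  [0.0,-0.0005,0.0002,0.0007,0],
  [0.0,-0.0005,0.0002,0.0007,0],
  [0.0,-0.0005,0.0002,0.0007,0],
  [0.0,-0.0005,0.0002,0.0007,0],
  [0.0,-0.0005,0.0002,0.0007,0],
  [0.0,-0.0005,0.0002,0.0007,0],
])

```text
t: 16.13
tool_pos: [0.5128, 0.0192, 0.2255]
tool_rot: [-3.062, -0.7, -0.001]
contact_force: [-8.4, 2.6, 16.9]
opening: 0.0343
grip_force: 87.5
```

```bash
python3 -c "
from h import *
print(ctrl.finish_job())"
```

```text
the job is handed in; nothing more can be done
None
```

The job is handed in, but no pass or fail came back: the brass pin is in the tang hole, apparently fully down, and the gripper is still holding the handle half flat over it, in line with the tang and pressing with about 17 N; nothing else on the bench was touched, as far as I could see.

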